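# Move the burnisher's battery to its charger

### The arm

A 6-joint arm with a two-finger parallel gripper is mounted at the origin on the work surface. World frame = base frame: x ahead of the robot, y to its left, z up, the work surface at z = 0. Lengths are in mm, angles in rad, forces in N, time in s.
With the tool pointing down it reaches from about 350 to 775 mm from the base axis. Payload 7.3 kg.
Tool frame: the origin (TCP) lies between the finger pads; the fingertips stand 25 mm ahead of it and the grasp point (between the pads) lies 6 mm ahead of it; z points along the fingers, y is the direction in which the jaws open and shut (so a half turn about z gives the same grasp; the last joint's range is limited). The gripper opens to 92 mm and grips with 3 to 60 N. Pads are 19 mm wide; open, the fingers measure 130 mm over their backs; the gripper's body (75 mm by 190 mm) begins 47 mm behind the grasp point.
Start: joints at [-1.433, 0.342, 1.524, -0, 1.275, -0.146], TCP at [147.025, -504.01, 251.741] pointing down, gripper open.
Joint ranges: [-2.53, 2.53], [-0.77, 2.02], [0.04, 2.7], [-1, 4.14], [0.28, 2.66], [-3.11, 3.11]. Speed limits (rad/s): [2.57, 2.57, 3.14, 3.14, 3.14, 3.14].

### API

Orientations are given as [roll, pitch, yaw] about the fixed x, y, z axes, in that order (R = Rz(yaw) Ry(pitch) Rx(roll)).
In Python, from plant import get_obs, capture, calibration, close_job gives the robot as it stands. The module is installed in compiled form; this text tells all that it offers.
- The arm moves only by the shell command python3 -m jog 'ROWS'. ROWS is JSON, one flat list of numbers, 5 for each row, row after row: the closure, from 0 (fully open) to 1 (shut), then the shift along the tool's x, y, z in mm, then the turn about the tool's z in degrees. In form: [fingers, tx, ty, tz, yaw, fingers, tx, ty, tz, yaw, ...]. A call has 1 to 5 rows; each row shifts and turns the pose as measured when the row begins, along the tool's axes as they then stand; what a row does not reach is not made up. A row lasts 1/10 s, in which the tool goes at most 50 mm and 8.59 degrees, less where a joint would pass 70% of its speed; a pose out of reach is approached as far as the arm can. A call is refused whole if a number of a shift passes 50 or a number of a turn 8.59, either way. A call with a gripper value outside its range is refused whole. The fingers move at their own pace and stop on an object; the grip force is fixed at half the most. Time passes only in rows, so rows that do not move let the fingers close. It gives the time, the measured TCP pose, the force and the opening at its end, in the units of the state.
- get_obs(): the state, without advancing time (a new reading comes with each control period).
- capture(name): name is "side" or "top" or "wrist"; returns (picture, depth): 400x640x3 uint8, red, green, blue; 400x640 float32, mm along the optical axis (not along the pixel's ray), 0 where there is no reading.
- calibration(name): a dict with "fovy" (degrees; the focal length in pixels is half the picture's height over the tangent of half this angle, whatever the lens; pixels are square), "cx", "cy" (the principal point, pixels), "k1" (the pictures are not rectified: a ray, as slopes to the right and down, at radius r is drawn at 1 + k1 r^2 times it, then the intrinsics apply), "R" (3x3) and "t" (3): a world point X has camera coordinates R X + t. Camera axes: x right, y down, z forward; pixel columns grow to the right and rows downward; lengths in mm; the calibration is good to about 2 mm. A picture is of the moment at which its call begins: read the wrist's pose just before it. calibration takes no time and is no camera call; for the wrist camera it gives the pose at the moment of the call.
- close_job(): hands the job in, once; it reports no verdict.
The state is a dict: "time": time; "joint_positions": joint angles; "dq": joint speeds; "tau": joint torques, N m; "tool_pos": TCP position; "tcp_rot": TCP orientation; "contact_force": force on the tool from outside, world axes, zero at the start; "moment": the same for the moment, N m; "grip_width": finger opening in mm.
Only numpy, scipy, OpenCV 4.12 (cv2) and the standard library are available. Lean on these libraries where they do the work, as an engineer would, in place of code of your own. Each camera call takes 0.05 s, during which the arm holds its last target.

### The job

Put the edge burnisher's battery on charge: squeeze the snap tab on the battery's side and, keeping it pressed, lift the battery out of the burnisher, never tugging or prying hard against the latch. Then seat it fully home in the charger, tab on the same side as the charger's catch, pressing gently by feel until it is home, and let go so that the tab snaps out and holds it. Leave the jar, the wooden slicker and the hammer where they are.

Things in the scene. Friction and masses are not known exactly. Their poses are not given: they have to be found in the camera images.
- pack_grip (a point): Battery pack: upright grey block, 60 (x) by 46 (y) by 110 mm tall, 0.25 to 0.5 kg, z up. This point is on its centre line, 86 mm above its underside - grip here, closing along y; the fingers end 46 mm apart on its two y faces, centred on this point. 20 N presses the tab; take 35 N to carry and seat it, once no side force is felt: off-centre, a squeeze pushes it into the wall.
- tab_button (a point): Face of the black ribbed push button of the snap tab, on the pack's +y face (y points out of it), 86 mm above the underside; 12 mm wide, 38 mm tall. The tab's hook, 24 mm wide, 10 to 22 mm above the underside, is hidden in the well. Both stand 6.5 mm out of the face at rest and move in together. The opposite face is plain and rigid.
- tab (a joint): How far the snap tab is pressed in, m: 0 is sprung fully out, 0.007 fully pressed. Its spring pushes back with 5 N at rest and 12 N fully pressed. Below about 0.006 the hook may still catch.
- machine: Edge burnisher, a grey machine fixed to the bench, with a motor and a turned wooden mandrel at its +x end, up to 75 mm high. Origin on the bench under the centre of its battery well, z up. Floor of the well 16 mm above the bench. The pack's x, y lie along the machine's; its hook sits under a catch in the +y wall. The latch breaks if the pack loads the burnisher with more than 30 N.
- machine_mouth (a point): Centre of the burnisher's well at its rim, 65 mm above the bench. The well is 63 (x) by 49 mm (y), so the pack has 1.5 mm of play on every side; the mouth is flared. The body round it is 90 by 90 mm, level with the rim.
- charger: Black charger, 90 mm wide, fixed to the bench, with a low block at its +x end. Origin on the bench under the centre of its well, z up. The pack goes in with its x, y along the charger's. Sprung contacts in the floor meet the pack 8 mm above home and push back with 3 N at first, 10 N at home, 14 N at the rigid stop 4.5 mm below home. More than 30 N from the pack breaks them.
- charger_mouth (a point): Centre of the charger's well at its rim, 79 mm above the bench. The well is 63 (x) by 49 mm (y), its mouth flared by 4 mm over the top 7 mm. Hold the tab pressed while the pack goes in. Let go anywhere between home and the rigid stop, the tab snaps out under the catch and the spring lifts the pack against it; let go higher, the tab jams against the wall and does not hold.
- slab: Marble slab, 260 by 130 by 28 mm, fixed on the bench between the two wells; origin at the centre of its underside.
- jar_mid (a point): Amber jar with a steel lid on the slab, 52 mm across, 70 mm tall; its centre. Leave alone.
- slicker_mid (a point): Turned wooden slicker standing on the slab, 34 mm across, 66 mm tall; its centre. Leave alone.
- hammer: Small hammer, 170 mm long, lying on the bench on the robot's side of the slab; origin under its middle. Leave alone.
- charger_nominal (a point): Where the underside of a pack that is home in the charger would lie if its inner seat (floor and catch in the +y wall) stood at mid height: 30 mm above the bench, on the well's centre. The seat adjusts for other packs and in fact is set anywhere up to 9 mm higher or lower; the setting is not among the readings and must be felt.
Not all that is in view belongs to the job. What is shaped like the machine but yellow is not meant. Of the things that look like the part that bears pack_grip, the larger one is meant.

How it is judged:
By the outcome, as a careful person would: the job done as asked, in the order asked, and still so for the second after the job is handed in, with the robot touching nothing.
It also fails if it takes over 48 s, if anything falls off the work surface, if the arm or the gripper's body presses on something with over 40 N, if the wrist force passes 120 N, or if a joint passes its speed limit or range.

## Working session

There is one attempt and no reset: what is moved stays moved. The work goes in short steps, Python scripts to look and compute and a shell command to move; the robot and the scene stay as the last step left them, time stands still between calls to the robot, and variables do not carry over. Pictures are saved under pics/ and viewed, and the job is handed in when it is done.

```bash
mkdir -p pics; ls
python3 - <<'E'
from plant import *
import cv2,json
print(get_obs())
for n in("side","top","wrist"):
    c=calibration(n);print(n,c)
    p,d=capture(n)
    cv2.imwrite(f"pics/{n}0.png",p[:,:,::-1])
    import numpy as np; np.save(f"{n}0.npy",d)
E
```

```text
pics
{'time': 0.0, 'joint_positions': array([-1.43300096e+00,  3.42701914e-01,  1.52503289e+00, -1.43273668e-06,
        1.27541448e+00, -1.45996433e-01]), 'dq': array([-0.00092084, -0.00030714, -0.00121955,  0.00247033, -0.00057884,
        0.00053056]), 'tau': array([-3.46255765e-04, -4.31243277e+01, -2.44226432e+01,  7.15763122e-02,
        5.58116147e-02, -1.42140502e-04]), 'tool_pos': array([ 146.96863088, -503.61164282,  251.05020648]), 'tcp_rot': array([-3.14005239e+00, -2.25099918e-04,  2.83792043e-01]), 'contact_force': array([-0.4941181 ,  0.06847776,  0.53497405]), 'moment': array([-0.0186952 ,  0.04688189, -0.00611987]), 'grip_width': 92.247351711078}
side {'fovy': 45.56469254663184, 'cx': 317.4957880188617, 'cy': 199.69844011117084, 'k1': -0.14593500484933572, 'R': array([[-0.91914159, -0.39364724,  0.01485189],
       [-0.25280972,  0.56054204, -0.7885936 ],
       [ 0.30210259, -0.72858388, -0.61473536]]), 't': array([456.71297052, 215.4655073 , 920.7071595 ])}
top {'fovy': 53.81940044991269, 'cx': 315.1267556080816, 'cy': 198.94169802948738, 'k1': -0.000858791059281153, 'R': array([[-0.02269578, -0.9997188 ,  0.00687168],
       [-0.99788145,  0.02223381, -0.06114147],
       [ 0.06097149, -0.00824478, -0.99810546]]), 't': array([-51.34730094, 534.68424896, 844.41239747])}
wrist {'fovy': 68.40830052396427, 'cx': 319.204863821802, 'cy': 194.2165225952604, 'k1': -0.04687122002589426, 'R': array([[ 0.28079862, -0.95976445, -0.00208092],
       [-0.92943477, -0.27246454,  0.24882541],
       [-0.23938076, -0.06793576, -0.96854612]]), 't': array([-524.05359126,  -30.58869567,  390.96864506])}
```

View pics/side0.png

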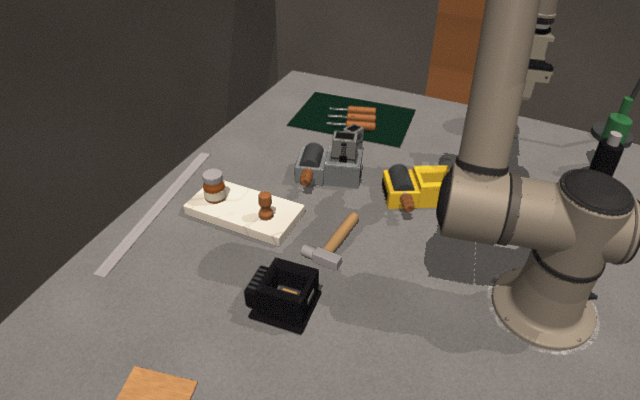

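View pics/top0.png

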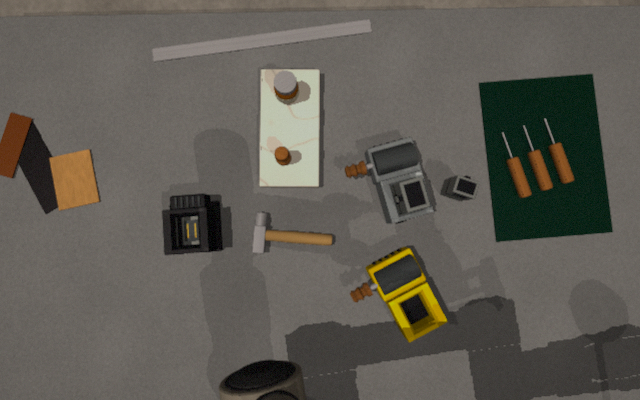

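View pics/wrist0.png

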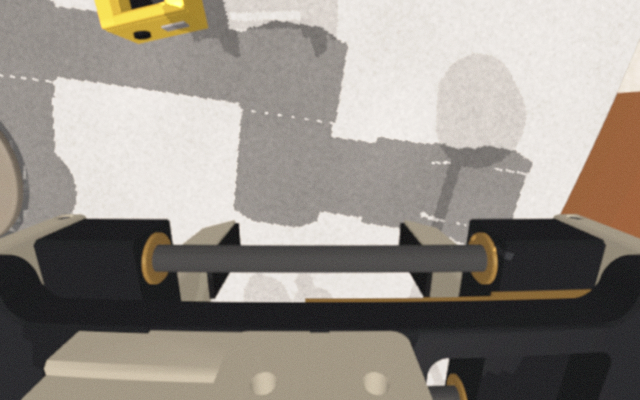

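The top view shows the grey burnisher with the pack at about (413,193), its tab on the left (+y). The smaller look-alike is at (463,187), the yellow decoy at (408,295), and the charger well at (192,230) with its block toward +x. Next I'll measure from depth and zooms.

```bash
cat > h.py <<'E'
import numpy as np,cv2
from plant import *
def K(c):
    f=200/np.tan(np.radians(c["fovy"])/2); return f
def rays(c,u,v):
    f=K(c); x=(np.asarray(u,float)-c["cx"])/f; y=(np.asarray(v,float)-c["cy"])/f
    rd=np.hypot(x,y); r=rd.copy()
    for _ in range(20): r=rd/(1+c["k1"]*r*r)
    s=np.where(rd>0,r/np.maximum(rd,1e-12),1)
    return np.stack([x*s,y*s,np.ones_like(x)],-1)
def cloud(c,d):
    v,u=np.mgrid[0:400,0:640]
    P=rays(c,u,v)*d[...,None]
    return (P-c["t"])@c["R"]
def onplane(c,u,v,z):
    r=rays(c,u,v)@c["R"]; o=-c["R"].T@c["t"]
    k=(z-o[2])/r[...,2]; return o+k[...,None]*r
def proj(c,X):
    p=np.asarray(X)@c["R"].T+c["t"]; a=p[...,:2]/p[...,2:]; r2=(a**2).sum(-1,keepdims=True)
    return a*(1+c["k1"]*r2)*K(c)+[c["cx"],c["cy"]]
E
python3 - <<'E'
from h import *
c=calibration("top");d=np.load("top0.npy");W=cloud(c,d);np.save("topW.npy",W)
for u,v in[(413,193),(413,188),(418,198),(463,187),(395,157),(425,210),(190,200),(192,230),(170,230),(215,230),(195,248),(286,85),(282,155),(300,170),(240,320)]:
    print((u,v),W[v,u].round(1))
im=cv2.imread("pics/top0.png")
a=cv2.resize(im[125:230,340:480],None,fx=5.5,fy=5.5,interpolation=cv2.INTER_CUBIC);cv2.imwrite("pics/z1.png",a)
a=cv2.resize(im[180:265,150:240],None,fx=7,fy=7,interpolation=cv2.INTER_CUBIC);cv2.imwrite("pics/z2.png",a)
im=cv2.imread("pics/side0.png")
a=cv2.resize(im[115:195,285:385],None,fx=7,fy=7,interpolation=cv2.INTER_CUBIC);cv2.imwrite("pics/z3.png",a)
E
```

```text
(413, 193) [ 533.8 -249.4  127.6]
(413, 188) [ 543.2 -249.2  129.5]
(418, 198) [ 524.1 -258.8  126.5]
(463, 187) [ 546.5 -360.8   88.1]
(395, 157) [ 612.6 -229.1   73.5]
(425, 210) [ 502.5 -288.7   65.9]
(190, 200) [534.6 197.2  56. ]
(192, 230) [472.1 198.6  38.4]
(170, 230) [473.5 229.7  81. ]
(215, 230) [470.8 154.4  20.8]
(195, 248) [436.4 179.9  80.5]
(286, 85) [758.9  -9.4  99.3]
(282, 155) [618.7   1.7  91.3]
(300, 170) [596.1 -32.   28.9]
(240, 320) [ 2.733e+02  1.065e+02 -1.000e-01]
```

View pics/z1.png

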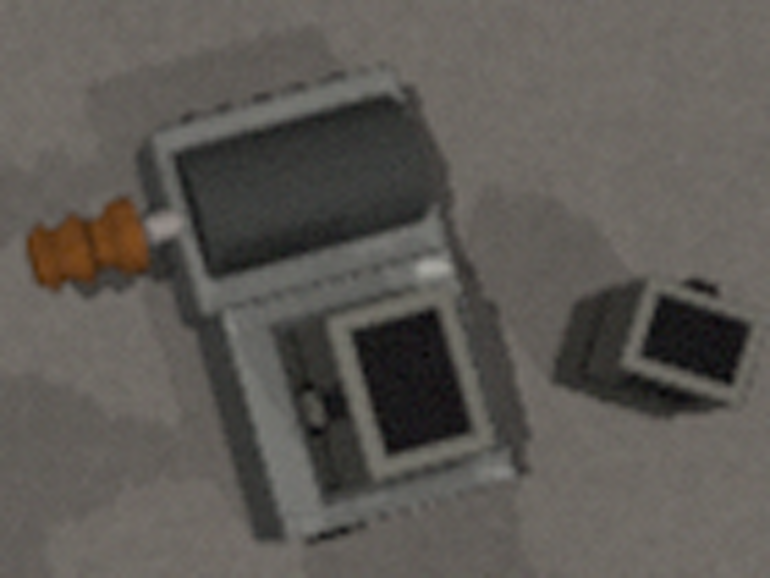

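View pics/z2.png

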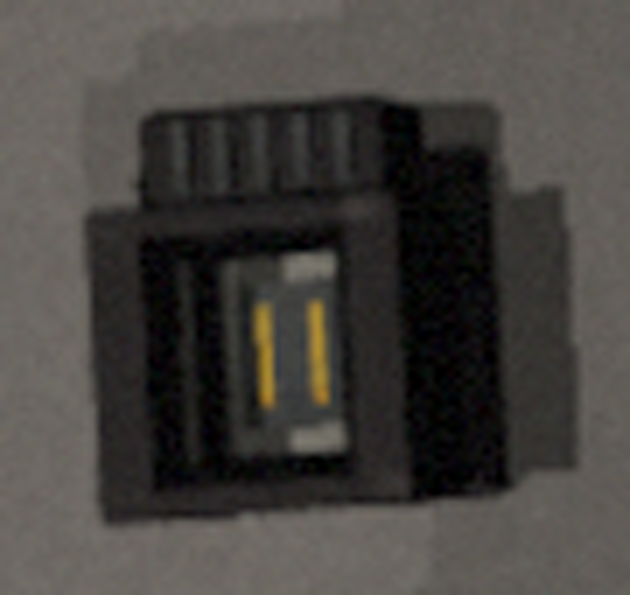

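View pics/z3.png

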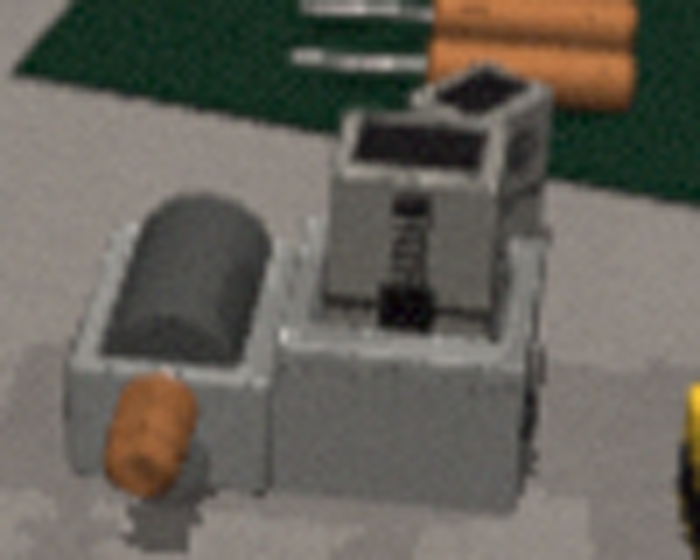

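Zooms: the pack top is the pale rim with its tab on the left (+y) at zoom (315,405). The charger is a black rim with its contacts at the bottom and a ribbed block to +x. Next I'll fit rectangles.

Run:
```python
from h import *
c=calibration("top");W=np.load("topW.npy")
def fit(name,box,zlo,zhi,z,f=0.3):
    u0,v0,u1,v1=box
    m=np.zeros((400,640),np.uint8); s=W[v0:v1,u0:u1,2]; m[v0:v1,u0:u1]=((s>zlo)&(s<zhi))*255
    cs,_=cv2.findContours(m,cv2.RETR_EXTERNAL,cv2.CHAIN_APPROX_NONE); k=max(cs,key=cv2.contourArea)
    P=onplane(c,k[:,0,0],k[:,0,1],z)[:,:2].astype(np.float32)
    r=cv2.minAreaRect(P); print(name,r,len(k),np.median(W[...,2][m>0]))
    print(cv2.boxPoints(r).round(1).tolist())
fit("pack",(380,160,445,230),115,140,126)
fit("charger",(150,185,240,265),72,90,79)
fit("body",(370,130,450,230),55,72,65)
m=(W[150:230,370:450,2]>0)
```

```text
pack ((531.5846557617188, -247.74777221679688), (59.80696105957031, 55.643829345703125), 14.564531326293945) 109 127.63760300865627
[[495.6000061035156, -228.3000030517578], [509.6000061035156, -282.20001220703125], [567.5, -267.20001220703125], [553.5, -213.3000030517578]]
charger ((472.8630676269531, 198.35092163085938), (89.86149597167969, 92.00372314453125), 3.061243772506714) 176 79.67024896079022
[[425.5, 241.89999389648438], [430.5, 150.0], [520.2000122070312, 154.8000030517578], [515.2999877929688, 246.6999969482422]]
body ((533.31884765625, -251.34352111816406), (92.31133270263672, 91.9168701171875), 14.308511734008789) 166 66.13537430091318
[[477.20001220703125, -218.1999969482422], [500.0, -307.29998779296875], [589.4000244140625, -284.5], [566.7000122070312, -195.39999389648438]]
```

```bash
cat >> h.py <<'E'
from scipy.spatial.transform import Rotation as Ro
def tool():
    o=get_obs(); return o["tool_pos"],Ro.from_euler("xyz",o["tcp_rot"]).as_matrix(),o
def togo(X,yawdeg):
    p,R,o=tool(); d=R.T@(np.asarray(X)-p); dy=o["tcp_rot"][2]-np.radians(yawdeg)
    print("t",round(o["time"],2),"pos",p.round(2),"rpy",np.degrees(o["tcp_rot"]).round(2),"go",d.round(2),"turn",np.degrees(dy).round(2),"F",o["contact_force"].round(2),"M",o["moment"].round(2),"w",o["grip_width"].round(2))
E
python3 - <<'E'
from h import *
c=calibration("wrist");p,R,o=tool()
print(R.T@(-c["R"].T@c["t"]-p), (c["R"]@R).round(3))
togo([533,-251,250],14.4)
# where should the TCP be to view pack from above
for d in range(0,160,40):
    X=R@[-d,0,0]+[533,-251,250]; Rt=R; 
    Cc=X+R@(R.T@(-c["R"].T@c["t"]-p)); t=-c["R"]@Cc
    cc=dict(c,t=t); print(d,proj(cc,np.array([[533,-251,126],[533,-251,65]])))
E
```

```text
[ 6.80449046e+01 -5.67423871e-02 -1.34057706e+02] [[ 0.001  1.     0.001]
 [-0.969  0.001 -0.249]
 [-0.249 -0.001  0.969]]Traceback (most recent call last):
  File "<stdin>", line 4, in <module>
  File "h.py", line 26, in togo
    print("t",round(o["time"],2),"pos",p.round(2),"rpy",np.degrees(o["tcp_rot"]).round(2),"go",d.round(2),"turn",np.degrees(dy).round(2),"F",o["contact_force"].round(2),"M",o["moment"].round(2),"w",o["grip_width"].round(2))
                                                                                                                                                                                                      ^^^^^^^^^^^^^^^^^^^^^
AttributeError: 'float' object has no attribute 'round'
```

```bash
sed -i 's/o\["grip_width"\].round(2)/round(float(o["grip_width"]),2)/' h.py
python3 -m jog '[0,49,-15,0,0, 0,49,-15,0,0, 0,49,-15,0,0, 0,49,-15,0,0, 0,49,-15,0,0]'
python3 -m jog '[0,49,-15,0,0.5, 0,49,-15,0,0.5, 0,49,-15,0,0.5, 0,20,-6,0,0, 0,0,0,0,0]'
python3 -c "
from h import *
togo([533,-251,250],14.4)"
```

```text
time: 0.65
tool_pos: [356.0, -367.6, 249.4]
tcp_rot: [-3.139, 0.002, 0.271]
contact_force: [0.4, -0.7, 0.7]
grip_width: 91.9
time: 1.15
tool_pos: [505.2, -271.2, 247.8]
tcp_rot: [-3.137, 0.002, 0.251]
contact_force: [-0.1, -0.7, -0.0]
grip_width: 91.7
t 1.15 pos [ 505.19 -271.16  247.75] rpy [-1.7975e+02  1.0000e-01  1.4360e+01] go [ 31.94 -12.64  -2.25] turn -0.04 F [-0.12 -0.72 -0.03] M [-0.02  0.03 -0.01] w 91.72
```

```bash
python3 -m jog '[0,32,-12.6,0,0, 0,0,0,0,0]'
python3 - <<'E'
from h import *
togo([533,-251,250],14.4)
import pickle
p,d=capture("wrist");c=calibration("wrist");pickle.dump((p,d,c),open("w1.pkl","wb"))
cv2.imwrite("pics/w1.png",p[:,:,::-1])
E
```

```text
time: 1.35
tool_pos: [532.8, -250.9, 246.9]
tcp_rot: [-3.136, 0.004, 0.251]
contact_force: [-0.2, 0.1, 0.6]
grip_width: 92.3
t 1.35 pos [ 532.82 -250.88  246.94] rpy [-179.7     0.2    14.37] go [ 0.13  0.15 -3.06] turn -0.03 F [-0.24  0.13  0.62] M [-0.06  0.03 -0.02] w 92.25
```

View pics/w1.png

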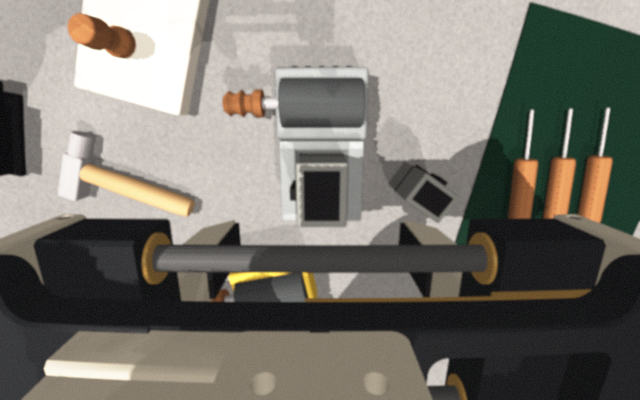

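The wrist view shows the pack top at (322,195), nicely square in the image, with the button at (293,188).

Run:
```python
from h import *
import pickle
p,d,c=pickle.load(open("w1.pkl","rb"))
W=cloud(c,d)
print(W[192,322],W[205,285],W[150,290], W[188,293])
def fit(name,box,zlo,zhi,z):
    u0,v0,u1,v1=box
    m=np.zeros((400,640),np.uint8); s=W[v0:v1,u0:u1,2]; m[v0:v1,u0:u1]=((s>zlo)&(s<zhi)&(d[v0:v1,u0:u1]>0))*255
    cs,_=cv2.findContours(m,cv2.RETR_EXTERNAL,cv2.CHAIN_APPROX_NONE); k=max(cs,key=cv2.contourArea)
    P=onplane(c,k[:,0,0],k[:,0,1],z)[:,:2].astype(np.float32)
    r=cv2.minAreaRect(P); print(name,r,len(k),np.median(W[...,2][m>0])); print(cv2.boundingRect(k))
    return m
m=fit("pack",(270,140,370,230),118,140,126)
m2=fit("body",(250,60,380,228),55,75,65)
a=p[130:235,265:380,::-1]; a=cv2.resize(a,None,fx=6,fy=5.5,interpolation=cv2.INTER_CUBIC)
cv2.imwrite("pics/z4.png",cv2.resize(p[130:235,265:380,::-1],None,fx=5.5,fy=5.5,interpolation=cv2.INTER_CUBIC))
cv2.imwrite("pics/z5.png",cv2.resize(np.vstack([m[130:235,265:380],m2[130:235,265:380]]),None,fx=2.8,fy=2.8))
```

```text
[ 535.9157229  -252.77756953  127.72175129] [ 495.75692337 -220.61955183   65.50272658] [ 556.99100526 -212.37278939   66.28068936] [ 531.14091227 -226.77276975  120.28528772]
pack ((532.4984130859375, -250.35560607910156), (60.16617202758789, 51.12404251098633), 14.416756629943848) 234 127.43752043834445
(290, 161, 58, 66)
body ((612.8486328125, -231.8486785888672), (48.69359588623047, 88.71220397949219), 14.33785629272461) 257 66.5400836654141
(278, 77, 87, 50)
```

View pics/z4.png

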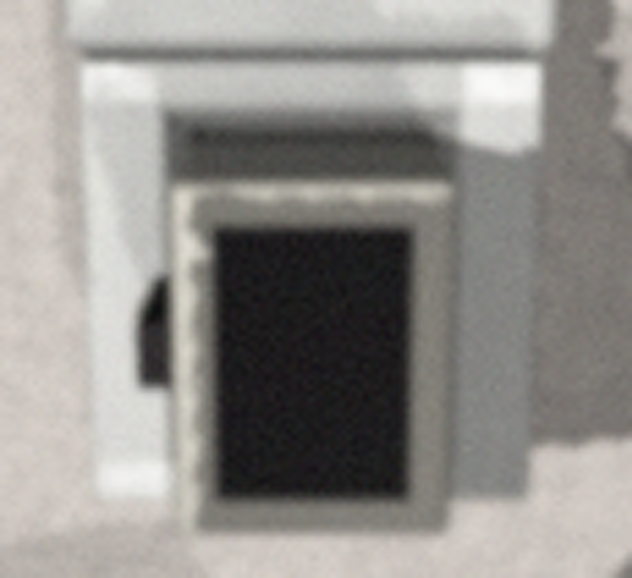

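View pics/z5.png

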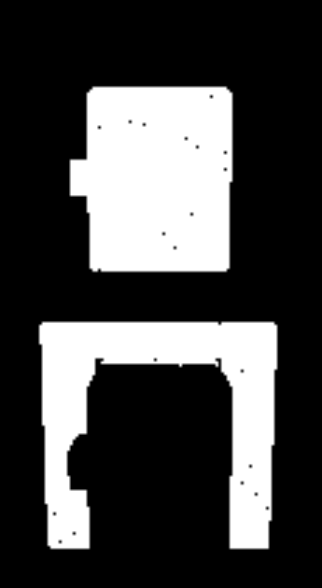

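Run:
```python
from h import *
import pickle
p,d,c=pickle.load(open("w1.pkl","rb"))
W=cloud(c,d)
m=np.zeros((400,640),np.uint8); s=W[140:232,270:370,2]; m[140:232,270:370]=((s>118)&(s<140))*255
m=cv2.morphologyEx(m,cv2.MORPH_CLOSE,np.ones((5,5)));m=cv2.morphologyEx(m,cv2.MORPH_OPEN,np.ones((25,25)))
cs,_=cv2.findContours(m,cv2.RETR_EXTERNAL,cv2.CHAIN_APPROX_NONE); k=max(cs,key=cv2.contourArea)
for z in(126,127.5):
    print(cv2.minAreaRect(onplane(c,k[:,0,0],k[:,0,1],z)[:,:2].astype(np.float32)),cv2.boundingRect(k))
# the body rim sides: outer columns on row 190 at z 65
g=p.astype(int).sum(2)
print(g[200,270:380].tolist())
```

```text
((533.156005859375, -252.91384887695312), (60.16617202758789, 45.841209411621094), 14.416756629943848) (296, 161, 52, 66)
((533.5384521484375, -252.81285095214844), (59.811702728271484, 45.57111740112305), 14.416693687438965) (296, 161, 52, 66)
[618, 624, 611, 607, 614, 610, 613, 607, 609, 598, 588, 589, 633, 647, 659, 646, 653, 659, 641, 603, 507, 433, 410, 414, 388, 346, 431, 546, 586, 566, 496, 435, 376, 294, 187, 110, 89, 76, 109, 82, 79, 80, 71, 92, 88, 99, 86, 69, 89, 69, 86, 95, 80, 75, 90, 70, 77, 81, 81, 94, 74, 95, 88, 94, 75, 86, 85, 91, 122, 231, 337, 354, 371, 375, 374, 373, 324, 326, 357, 387, 386, 391, 393, 408, 375, 415, 392, 399, 400, 399, 387, 355, 342, 352, 352, 364, 362, 362, 370, 377, 367, 374, 361, 367, 348, 350, 336, 356, 356, 350]
```

```bash
python3 -m jog '[0,0,1.5,40,0, 0,0,0,40,0, 0,0,0,35,0, 0,0,0,15,0, 0,0,0,0,0]'
python3 -c "
from h import *
togo([533.2,-252.4,108],14.4)"
```

```text
time: 1.9
tool_pos: [525.1, -259.8, 114.3]
tcp_rot: [-3.14, 0.006, 0.245]
contact_force: [0.3, 0.8, -0.5]
grip_width: 91.8
t 1.9 pos [ 525.14 -259.83  114.28] rpy [-179.93    0.36   14.02] go [ 9.66 -5.25  6.23] turn -0.38 F [ 0.32  0.84 -0.54] M [-0.01  0.01 -0.01] w 91.81
```

```bash
python3 -m jog '[0,9.7,-5.2,4,-0.4, 0,0,0,0,0]'
python3 -c "
from h import *
togo([533.2,-252.4,108],14.4)"
```

```text
time: 2.1
tool_pos: [532.7, -254.0, 111.3]
tcp_rot: [-3.141, 0.006, 0.249]
contact_force: [0.6, -0.7, -0.4]
grip_width: 91.8
t 2.1 pos [ 532.74 -253.97  111.3 ] rpy [-179.97    0.34   14.29] go [ 0.85 -1.41  3.29] turn -0.11 F [ 0.58 -0.72 -0.39] M [0.05 0.01 0.04] w 91.81
```

```bash
python3 -m jog '[0,0.9,-1.4,3.2,0, 0,0,0,0,0]'
python3 - <<'E'
from h import *
togo([533.2,-252.4,108],14.4)
p,d=capture("wrist");cv2.imwrite("pics/w2.png",p[:,:,::-1])
p,d=capture("side");cv2.imwrite("pics/s2.png",cv2.resize(p[80:200,270:400,::-1],None,fx=5,fy=5,interpolation=cv2.INTER_CUBIC))
E
```

```text
time: 2.3
tool_pos: [534.2, -252.9, 110.0]
tcp_rot: [3.139, 0.003, 0.25]
contact_force: [-0.2, -0.5, 0.5]
grip_width: 91.6
t 2.3 pos [ 534.22 -252.9   109.95] rpy [179.86   0.2   14.31] go [-0.86 -0.74  1.95] turn -0.09 F [-0.16 -0.5   0.48] M [0.01 0.04 0.01] w 91.64
```

View pics/w2.png

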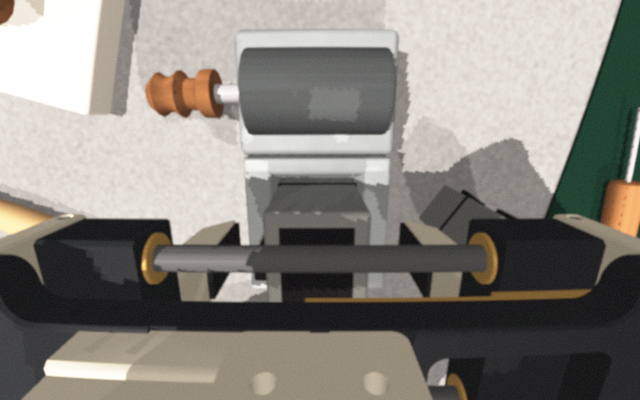

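View pics/s2.png

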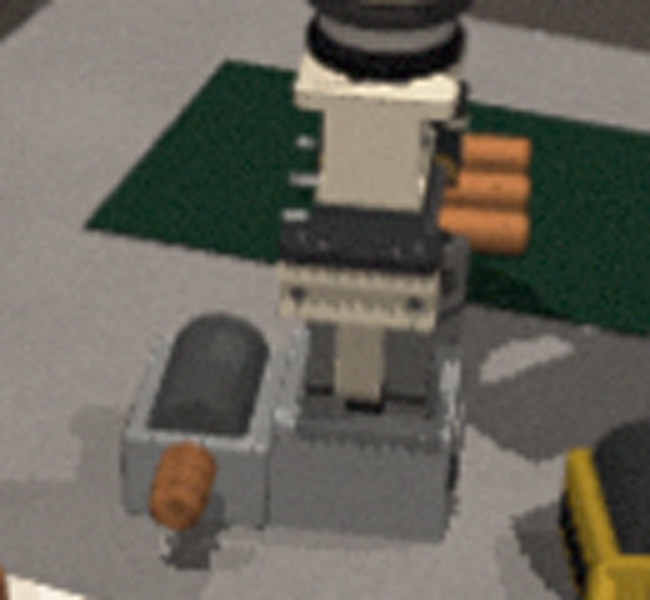

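Fingers are straddling the pack: its top edges run (265–370) and the finger centre is about 320, so the pack sits about 1 mm to +y. I'll trim that and then close in steps, watching the force.

```bash
python3 -m jog '[0.2,-0.8,-0.8,1.9,0, 0.3,0,0,0,0, 0.3,0,0,0,0]'
python3 -c "
from h import *
togo([533.2,-252.4,108],14.4)"
```

```text
time: 2.7
tool_pos: [533.6, -252.7, 109.1]
tcp_rot: [3.138, 0.002, 0.25]
contact_force: [-0.9, 0.2, 0.2]
grip_width: 72.4
t 2.7 pos [ 533.6  -252.67  109.06] rpy [1.7977e+02 1.2000e-01 1.4320e+01] go [-0.32 -0.37  1.06] turn -0.08 F [-0.93  0.24  0.21] M [ 0.03 -0.02  0.02] w 72.4
```

```bash
python3 -m jog '[0.38,-0.3,-0.4,1,0, 0.38,0,0,0,0, 0.38,0,0,0,0]'
python3 -c "
from h import *
togo([533.2,-252.4,108],14.4)"
python3 -m jog '[0.42,0,0,0,0, 0.42,0,0,0,0]'
python3 -c "
from h import *
togo([533.2,-252.4,108],14.4)"
```

```text
time: 3.0
tool_pos: [533.0, -251.8, 108.0]
tcp_rot: [3.139, 0.002, 0.25]
contact_force: [-0.5, 1.9, 1.8]
grip_width: 57.4
t 3.0 pos [ 532.96 -251.79  108.  ] rpy [1.7984e+02 1.4000e-01 1.4320e+01] go [0.08 0.66 0.01] turn -0.08 F [-0.48  1.93  1.79] M [0.4  0.12 0.  ] w 57.35
time: 3.2
tool_pos: [532.8, -251.3, 108.0]
tcp_rot: [3.14, 0.003, 0.25]
contact_force: [-0.4, 1.3, 0.6]
grip_width: 53.4
t 3.2 pos [ 532.82 -251.25  108.04] rpy [1.799e+02 1.500e-01 1.432e+01] go [0.08 1.21 0.04] turn -0.08 F [-0.43  1.27  0.55] M [0.31 0.1  0.02] w 53.39
```

```bash
python3 -m jog '[0.46,0,0,0,0, 0.46,0,0,0,0]'
python3 -c "
from h import *
togo([533.2,-252.4,108],14.4)"
python3 -m jog '[0.49,0,0,0,0, 0.49,0,0,0,0]'
python3 -c "
from h import *
togo([533.2,-252.4,108],14.4)"
```

```text
time: 3.4
tool_pos: [532.9, -251.5, 108.0]
tcp_rot: [3.139, 0.003, 0.25]
contact_force: [-0.6, 0.7, 0.5]
grip_width: 50.1
t 3.4 pos [ 532.93 -251.52  107.97] rpy [1.7985e+02 1.5000e-01 1.4330e+01] go [ 0.05  0.92 -0.03] turn -0.07 F [-0.64  0.66  0.53] M [ 0.05  0.05 -0.04] w 50.14
time: 3.6
tool_pos: [533.0, -251.9, 107.9]
tcp_rot: [3.138, 0.002, 0.25]
contact_force: [-0.4, 1.0, 0.6]
grip_width: 47.2
t 3.6 pos [ 533.01 -251.92  107.9 ] rpy [1.7982e+02 1.4000e-01 1.4330e+01] go [ 0.06  0.52 -0.1 ] turn -0.07 F [-0.43  0.97  0.55] M [ 0.04  0.03 -0.01] w 47.24
```

```bash
python3 -m jog '[0.52,0,0,0,0, 0.56,0,0,0,0]'
python3 -c "
from h import *
togo([533.2,-252.4,108],14.4)"
python3 -m jog '[0.7,0,0,0,0, 0.7,0,0,0,0]'
python3 -c "
from h import *
togo([533.2,-252.4,108],14.4)"
```

```text
time: 3.8
tool_pos: [533.0, -251.9, 107.9]
tcp_rot: [3.139, 0.002, 0.25]
contact_force: [-0.2, 0.1, 1.1]
grip_width: 46.1
t 3.8 pos [ 533.04 -251.94  107.91] rpy [1.7982e+02 1.4000e-01 1.4330e+01] go [ 0.04  0.49 -0.09] turn -0.07 F [-0.22  0.11  1.13] M [ 0.13  0.02 -0.04] w 46.05
time: 4.0
tool_pos: [533.0, -252.0, 107.9]
tcp_rot: [3.138, 0.002, 0.25]
contact_force: [-1.0, 0.6, 0.2]
grip_width: 46.1
t 4.0 pos [ 533.05 -251.95  107.91] rpy [1.7982e+02 1.4000e-01 1.4330e+01] go [ 0.04  0.47 -0.09] turn -0.07 F [-0.97  0.6   0.25] M [ 0.08  0.   -0.06] w 46.12
```

Gripped at 46.1 mm with no side force, so the tab is fully pressed. I'll lift gently.

```bash
python3 -m jog '[0.7,0,0,-1,0, 0.7,0,0,-2,0, 0.7,0,0,0,0]'
python3 -c "
from h import *
togo([533.2,-252.4,108],14.4)"
python3 -m jog '[0.7,0,0,-4,0, 0.7,0,0,-4,0]'
python3 -c "
from h import *
togo([533.2,-252.4,108],14.4)"
```

```text
time: 4.3
tool_pos: [532.4, -251.8, 110.0]
tcp_rot: [3.14, 0.004, 0.25]
contact_force: [0.0, 0.0, -2.5]
grip_width: 45.9
t 4.3 pos [ 532.39 -251.77  110.  ] rpy [179.9    0.24  14.32] go [0.64 0.81 2.  ] turn -0.08 F [ 0.02  0.02 -2.45] M [ 0.01 -0.03 -0.05] w 45.9
time: 4.5
tool_pos: [531.9, -251.5, 117.6]
tcp_rot: [3.141, 0.006, 0.25]
contact_force: [0.4, -0.4, -2.9]
grip_width: 45.8
t 4.5 pos [ 531.92 -251.51  117.59] rpy [179.98   0.32  14.32] go [1.08 1.18 9.59] turn -0.08 F [ 0.4  -0.4  -2.94] M [ 0.   -0.03 -0.01] w 45.84
```

```bash
python3 -m jog '[0.7,0.6,0.4,-8,0, 0.7,0.2,0,-8,0, 0.7,0.2,0,-8,0]'
python3 -c "
from h import *
togo([532.5,-252,108],14.4)"
python3 -m jog '[0.7,0.3,0.4,-10,0, 0.7,0.2,0,-10,0, 0.7,0.2,0,-10,0]'
python3 -c "
from h import *
togo([532.5,-252,108],14.4)"
```

```text
time: 4.8
tool_pos: [533.0, -251.6, 143.3]
tcp_rot: [-3.142, 0.006, 0.25]
contact_force: [0.8, -1.2, -3.1]
grip_width: 46.2
t 4.8 pos [ 533.03 -251.56  143.33] rpy [-180.      0.34   14.32] go [-0.41  0.29 35.33] turn -0.08 F [ 0.8  -1.24 -3.07] M [-0.06  0.02  0.02] w 46.17
time: 5.1
tool_pos: [534.2, -251.8, 176.6]
tcp_rot: [3.141, 0.005, 0.25]
contact_force: [-0.2, -0.5, -3.2]
grip_width: 46.0
t 5.1 pos [ 534.2  -251.81  176.6 ] rpy [179.96   0.3   14.32] go [-1.34 -0.28 68.61] turn -0.08 F [-0.24 -0.48 -3.17] M [-0.05  0.02 -0.02] w 45.98
```

```bash
python3 -m jog '[0.7,0,-10,-30,0, 0.7,-4,-25,-25,0, 0.7,-4,-35,-5,1, 0.7,-4,-40,0,1.5, 0.7,-4,-40,0,1.5]'
python3 -c "
from h import *
togo([375,200,240],3.06)"
```

```text
time: 5.6
tool_pos: [485.0, -110.4, 243.4]
tcp_rot: [3.135, -0.002, 0.171]
contact_force: [0.7, 0.7, -2.8]
grip_width: 45.8
t 5.6 pos [ 484.97 -110.35  243.38] rpy [ 1.7962e+02 -9.0000e-02  9.8000e+00] go [ -55.51 -324.56    1.13] turn 6.74 F [ 0.65  0.67 -2.82] M [ 0.1  -0.05 -0.01] w 45.81
```

```bash
python3 -m jog '[0.7,-7,-42,0,1.3, 0.7,-7,-42,0,1.3, 0.7,-7,-42,0,1.3, 0.7,-7,-42,0,1.3, 0.7,-7,-42,0,1.3]'
python3 -c "
from h import *
togo([375,200,240],3.06)"
```

```text
time: 6.1
tool_pos: [421.0, 100.5, 246.4]
tcp_rot: [3.134, -0.009, 0.05]
contact_force: [0.9, 0.2, -3.4]
grip_width: 45.9
t 6.1 pos [421.01 100.5  246.38] rpy [179.59  -0.53   2.84] go [ -41.08 -101.7     5.28] turn -0.22 F [ 0.95  0.23 -3.43] M [ 0.05 -0.02 -0.04] w 45.93
```

```bash
python3 -m jog '[0.7,-14,-38,1,0, 0.7,-14,-34,1,0, 0.7,-10,-20,0,0, 0.7,0,0,0,0]'
python3 - <<'E'
from h import *
togo([375,200,240],3.06)
import pickle
c=calibration("wrist");p,d=capture("wrist");pickle.dump((p,d,c),open("w3.pkl","wb"))
cv2.imwrite("pics/w3.png",p[:,:,::-1])
E
```

```text
time: 6.5
tool_pos: [374.6, 198.2, 246.8]
tcp_rot: [3.137, -0.014, 0.055]
contact_force: [0.1, 0.2, -3.3]
grip_width: 46.0
t 6.5 pos [374.65 198.18 246.84] rpy [179.74  -0.79   3.13] go [ 0.36 -1.82  6.84] turn 0.07 F [ 0.08  0.18 -3.33] M [-0.03 -0.04  0.  ] w 46.01
```

View pics/w3.png

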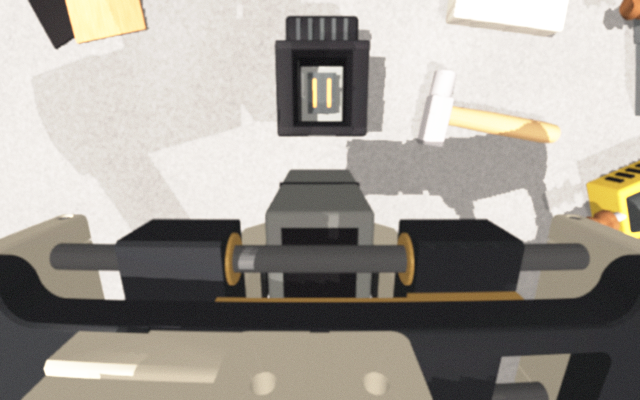

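The wrist view shows the charger rim at (277–369, 40–135) with its contacts inside, and the held pack at (320,235).

Run:
```python
from h import *
import pickle
p,d,c=pickle.load(open("w3.pkl","rb"))
W=cloud(c,d)
m=np.zeros((400,640),np.uint8); s=W[20:150,250:390,2]; m[20:150,250:390]=((s>70)&(s<90))*255
m=cv2.morphologyEx(m,cv2.MORPH_CLOSE,np.ones((3,3)))
cs,h=cv2.findContours(m,cv2.RETR_CCOMP,cv2.CHAIN_APPROX_NONE)
print(np.median(W[...,2][m>0]))
for i,k in enumerate(cs):
    if cv2.contourArea(k)<300: continue
    for z in(79,):
        print(h[0,i][3],cv2.minAreaRect(onplane(c,k[:,0,0],k[:,0,1],z)[:,:2].astype(np.float32)),cv2.boundingRect(k))
# pack top
m=np.zeros((400,640),np.uint8); s=W[170:235,250:390,2]
print(W[190,320],W[200,320],W[230,290],W[215,320])
```

```text
79.7652653946904
-1 ((473.671142578125, 200.763671875), (89.39962005615234, 90.38494873046875), 3.2547998428344727) (275, 40, 94, 96)
0 ((472.8562927246094, 200.71363830566406), (62.07469940185547, 49.80345153808594), 3.2313404083251953) (297, 56, 51, 67)
[406.09439644 199.85660253 229.37799628] [405.98338556 199.98303811 249.82184383] [397.32183489 211.96134831 267.85279604] [404.13712965 199.99011367 266.89479808]
```

```bash
python3 -m jog '[0.7,35,0,15,0, 0.7,35,0,15,0, 0.7,26,0,15,0, 0.7,0,0,0,0]'
python3 -c "
from h import *
togo([473,199.8,185],3.2)"
```

```text
time: 6.95
tool_pos: [477.4, 199.7, 204.9]
tcp_rot: [3.136, -0.021, 0.054]
contact_force: [-0.6, -0.5, -3.6]
grip_width: 46.1
t 6.95 pos [477.42 199.66 204.9 ] rpy [179.69  -1.18   3.08] go [-4.81 -0.48 19.8 ] turn -0.12 F [-0.58 -0.48 -3.55] M [0.   0.09 0.01] w 46.1
```

```bash
python3 -m jog '[0.7,-4.8,-0.5,10,0, 0.7,0,0,9,0, 0.7,0,0,0,0]'
python3 - <<'E'
from h import *
togo([473,199.8,185],3.2)
p,R,o=tool(); print("bottom",p+R@[0,0,92])
import pickle
S={}
for n in("wrist","side","top"):
    c=calibration(n);p,d=capture(n);S[n]=(p,d,c)
pickle.dump(S,open("s4.pkl","wb"))
cv2.imwrite("pics/w4.png",S["wrist"][0][:,:,::-1])
cv2.imwrite("pics/s4.png",cv2.resize(S["side"][0][180:340,210:350,::-1],None,fx=3.7,fy=3.7,interpolation=cv2.INTER_CUBIC))
E
```

```text
time: 7.25
tool_pos: [474.0, 196.8, 185.6]
tcp_rot: [3.135, -0.02, 0.05]
contact_force: [-0.0, -0.3, -3.5]
grip_width: 45.8
t 7.25 pos [474.05 196.85 185.64] rpy [179.64  -1.15   2.87] go [-0.91 -3.01  0.6 ] turn -0.33 F [-0.03 -0.3  -3.46] M [ 0.03  0.07 -0.05] w 45.75
bottom [475.92526728 196.36624787  93.65926168]
```

View pics/w4.png

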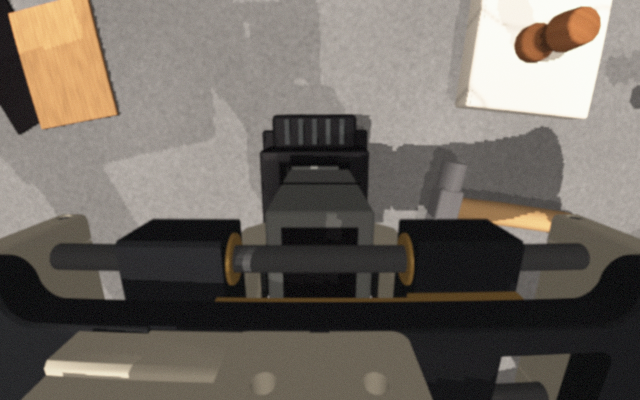

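View pics/s4.png

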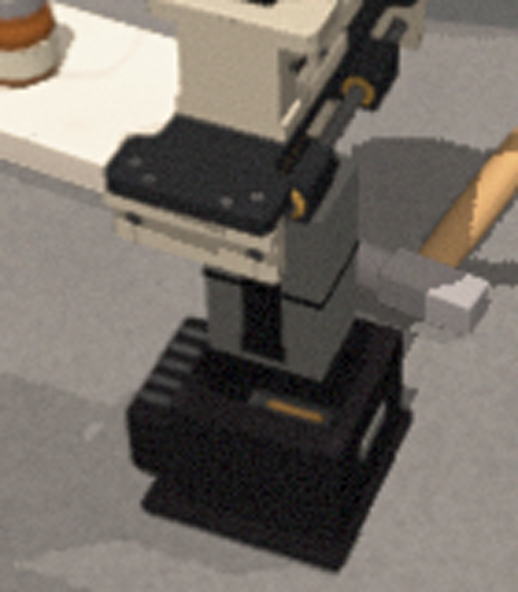

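Run:
```python
from h import *
import pickle
S=pickle.load(open("s4.pkl","rb"))
p,d,c=S["wrist"]
W=cloud(c,d); g=cv2.cvtColor(p,cv2.COLOR_RGB2GRAY).astype(int)
m=(W[...,2]>72)&(W[...,2]<87)
for v in(155,160,165,170,175,180,190):
    u=np.where(m[v,240:400])[0]+240
    if len(u)==0: continue
    a=onplane(c,np.array([u[0]-.5,u[-1]+.5]),np.array([v,v]),79.)
    # inner
    br=np.where(np.diff(u)>3)[0]
    inn=[(u[i],u[i+1]) for i in br]
    print(v,u[0],u[-1],a[:,:2].round(1).tolist(),"mid y",a[:,1].mean().round(2),"x",a[:,0].mean().round(1),inn)
print(g[172,255:380].tolist());print(g[205,255:380].tolist())
cv2.imwrite("pics/z6.png",cv2.resize(p[110:220,250:390,::-1],None,fx=5,fy=5,interpolation=cv2.INTER_CUBIC))
p,d,c=S["top"];W=cloud(c,d)
m=((W[...,2]>73)&(W[...,2]<87)).astype(np.uint8)*255;m[:185]=0;m[265:]=0;m[:,:150]=0;m[:,240:]=0
cv2.imwrite("pics/z7.png",np.hstack([cv2.resize(p[180:265,150:240,::-1],None,fx=4,fy=4,interpolation=cv2.INTER_CUBIC),cv2.cvtColor(cv2.resize(m[180:265,150:240],None,fx=4,fy=4),cv2.COLOR_GRAY2BGR)]))
```

```text
155 260 368 [[512.9, 247.7], [517.4, 158.3]] mid y 202.99 x 515.1 []
160 260 368 [[508.8, 247.7], [513.3, 157.9]] mid y 202.8 x 511.0 []
165 260 368 [[504.6, 247.6], [509.1, 157.6]] mid y 202.61 x 506.9 []
170 261 368 [[500.5, 246.8], [505.0, 157.2]] mid y 201.99 x 502.7 [(np.int64(285), np.int64(349))]
175 261 368 [[496.3, 246.8], [500.8, 156.8]] mid y 201.8 x 498.5 [(np.int64(285), np.int64(352))]
180 261 368 [[492.1, 246.7], [496.5, 156.5]] mid y 201.6 x 494.3 [(np.int64(283), np.int64(355))]
190 262 367 [[483.5, 245.8], [487.9, 156.5]] mid y 201.19 x 485.7 [(np.int64(278), np.int64(361))]
[150, 149, 149, 142, 135, 101, 61, 45, 43, 49, 41, 42, 40, 43, 35, 44, 45, 39, 41, 34, 39, 35, 36, 29, 21, 13, 18, 8, 11, 9, 12, 19, 35, 41, 49, 53, 59, 55, 54, 53, 57, 50, 58, 54, 51, 57, 53, 53, 53, 49, 53, 53, 53, 56, 51, 49, 55, 56, 54, 53, 50, 54, 52, 57, 52, 55, 57, 52, 55, 53, 54, 55, 52, 58, 53, 52, 56, 53, 54, 59, 52, 52, 51, 53, 56, 54, 57, 55, 54, 53, 55, 52, 54, 50, 47, 35, 25, 29, 20, 22, 21, 14, 28, 20, 29, 18, 21, 20, 21, 21, 21, 23, 36, 66, 90, 94, 94, 93, 95, 99, 98, 99, 94, 100, 97]
[168, 163, 162, 160, 161, 159, 140, 101, 53, 42, 41, 40, 42, 45, 48, 49, 54, 56, 56, 55, 56, 52, 56, 60, 54, 53, 58, 56, 58, 55, 53, 61, 56, 55, 56, 60, 59, 55, 56, 55, 55, 53, 57, 56, 59, 54, 54, 58, 53, 53, 53, 54, 59, 58, 59, 50, 55, 59, 55, 52, 49, 55, 57, 55, 52, 55, 55, 57, 55, 56, 53, 58, 57, 58, 51, 53, 57, 59, 55, 52, 58, 59, 55, 59, 57, 55, 55, 54, 52, 55, 58, 55, 54, 54, 58, 57, 56, 51, 56, 58, 54, 58, 53, 55, 56, 54, 60, 54, 56, 56, 54, 57, 54, 61, 71, 82, 95, 94, 89, 94, 93, 93, 100, 102, 96]
```

View pics/z6.png

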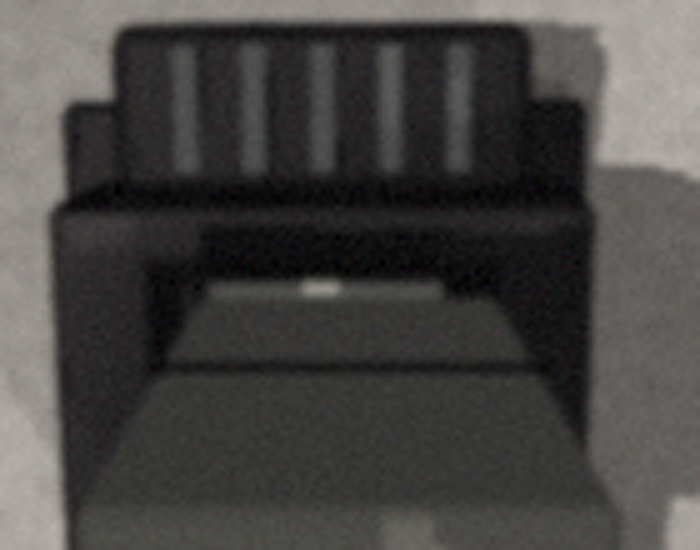

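```bash
python3 -m jog '[0.7,-2.5,-4.1,0,-0.3, 0.7,0,0,0,0]'
cat > st.py <<'E'
from h import *
import sys
def st():
    p,R,o=tool(); b=p+R@[0,0,92]
    print("t",round(o["time"],2),"tcp",p.round(2),"bottom",b.round(2),"go(tool)",(R.T@(np.array([473.2,200.4,b[2]])-b)).round(2),"rpy",np.degrees(o["tcp_rot"]).round(2),"F",o["contact_force"].round(2),"M",o["moment"].round(2),"w",round(float(o["grip_width"]),2))
st()
E
python3 st.py
```

```text
time: 7.6
tool_pos: [472.1, 201.9, 188.1]
tcp_rot: [3.136, -0.025, 0.056]
contact_force: [0.8, 0.8, -2.0]
grip_width: 46.1
t 7.6 tcp [472.12 201.86 188.12] bottom [474.42 201.52  96.15] go(tool) [-1.28  1.05 -0.03] rpy [179.7   -1.42   3.22] F [ 0.84  0.84 -2.  ] M [ 0.08  0.07 -0.01] w 46.13
```

```bash
python3 -m jog '[0.7,0,0,0,0]'; python3 st.py
python3 -m jog '[0.7,-1.2,1,-4,0]'; python3 st.py
python3 -m jog '[0.7,0,0,0,0]'; python3 st.py
```

```text
time: 7.7
tool_pos: [472.1, 202.1, 188.6]
tcp_rot: [3.137, -0.026, 0.057]
contact_force: [-0.5, -0.4, -3.6]
grip_width: 46.1
t 7.7 tcp [472.15 202.14 188.57] bottom [474.52 201.82  96.6 ] go(tool) [-1.4   1.34 -0.03] rpy [179.71  -1.47   3.25] F [-0.49 -0.42 -3.56] M [0.02 0.04 0.02] w 46.07
time: 7.8
tool_pos: [470.6, 201.2, 192.5]
tcp_rot: [3.136, -0.025, 0.057]
contact_force: [-0.6, -0.4, -3.6]
grip_width: 45.5
t 7.8 tcp [470.63 201.22 192.48] bottom [472.96 200.88 100.51] go(tool) [0.21 0.49 0.01] rpy [179.71  -1.43   3.28] F [-0.56 -0.42 -3.59] M [ 0.03  0.09 -0.01] w 45.55
time: 7.9
tool_pos: [470.8, 201.3, 193.2]
tcp_rot: [3.137, -0.026, 0.057]
contact_force: [0.5, 0.9, -2.1]
grip_width: 45.7
t 7.9 tcp [470.82 201.27 193.24] bottom [473.26 200.96 101.28] go(tool) [-0.09  0.55  0.  ] rpy [179.72  -1.5    3.29] F [ 0.55  0.92 -2.14] M [0.04 0.01 0.04] w 45.75
```

```bash
python3 -m jog '[0.7,0,0.5,8,0, 0.7,0,0,8,0, 0.7,0,0,6,0]'; python3 st.py
python3 -m jog '[0.7,0,0,0,0]'; python3 st.py
```

```text
time: 8.2
tool_pos: [471.9, 200.7, 170.5]
tcp_rot: [3.137, -0.028, 0.057]
contact_force: [0.8, 0.4, -2.8]
grip_width: 45.5
t 8.2 tcp [471.85 200.7  170.45] bottom [474.47 200.43  78.49] go(tool) [-1.27 -0.04 -0.04] rpy [179.74  -1.61   3.28] F [ 0.81  0.43 -2.78] M [0.01 0.05 0.01] w 45.48
time: 8.3
tool_pos: [471.2, 200.5, 169.0]
tcp_rot: [3.136, -0.026, 0.057]
contact_force: [0.0, -0.9, -4.2]
grip_width: 45.8
t 8.3 tcp [471.2  200.46 169.01] bottom [473.57 200.12  77.04] go(tool) [-0.36 -0.3  -0.01] rpy [179.71  -1.47   3.28] F [ 0.03 -0.89 -4.22] M [0.05 0.11 0.04] w 45.78
```

```bash
python3 -m jog '[0.7,-0.3,-0.3,4,0, 0.7,0,0,2,0]'; python3 st.py
python3 -m jog '[0.7,0,0,3,0, 0.7,0,0,2,0]'; python3 st.py
python3 - <<'E'
from h import *
p,d=capture("side");cv2.imwrite("pics/s5.png",cv2.resize(p[180:340,210:350,::-1],None,fx=3.7,fy=3.7,interpolation=cv2.INTER_CUBIC))
E
```

```text
time: 8.5
tool_pos: [471.0, 200.7, 162.3]
tcp_rot: [3.136, -0.025, 0.057]
contact_force: [0.5, 0.3, -2.6]
grip_width: 45.8
t 8.5 tcp [471.02 200.69 162.27] bottom [473.35 200.34  70.3 ] go(tool) [-0.14 -0.07 -0.  ] rpy [179.7   -1.43   3.27] F [ 0.51  0.34 -2.61] M [-0.    0.05 -0.05] w 45.77
time: 8.7
tool_pos: [471.3, 200.7, 156.9]
tcp_rot: [3.136, -0.025, 0.057]
contact_force: [-0.2, 0.0, -3.5]
grip_width: 45.6
t 8.7 tcp [471.3  200.73 156.88] bottom [473.65 200.39  64.91] go(tool) [-0.45 -0.04 -0.01] rpy [179.7   -1.45   3.27] F [-0.23  0.03 -3.49] M [ 0.04  0.   -0.03] w 45.64
```

View pics/s5.png

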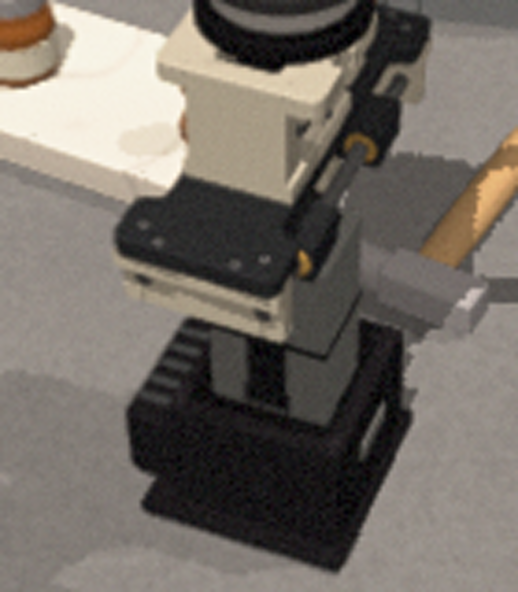

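The pack has entered the well with no side force. I'll keep going down by feel.

```bash
for i in 1; do python3 -m jog '[0.7,-0.4,0,4,0, 0.7,0,0,3,0]'; done; python3 st.py
python3 -m jog '[0.7,-0.2,0,3,0, 0.7,0,0,2,0]'; python3 st.py
```

```text
time: 8.95
tool_pos: [471.3, 200.7, 149.6]
tcp_rot: [3.137, -0.026, 0.057]
contact_force: [-0.2, -0.0, -3.3]
grip_width: 46.0
t 8.95 tcp [471.27 200.72 149.6 ] bottom [473.68 200.4   57.64] go(tool) [-0.48 -0.03 -0.01] rpy [179.71  -1.49   3.27] F [-0.15 -0.03 -3.3 ] M [-0.03  0.04 -0.  ] w 45.99
time: 9.15
tool_pos: [471.1, 200.7, 144.0]
tcp_rot: [3.137, -0.026, 0.057]
contact_force: [0.3, -0.9, -3.7]
grip_width: 46.0
t 9.15 tcp [471.13 200.69 144.04] bottom [473.54 200.37  52.07] go(tool) [-0.33 -0.05 -0.01] rpy [179.71  -1.48   3.27] F [ 0.31 -0.92 -3.66] M [ 0.03  0.06 -0.03] w 46.01
```

```bash
python3 -m jog '[0.7,-0.2,0,2,0]'; python3 st.py
```

```text
time: 9.25
tool_pos: [471.0, 200.7, 141.9]
tcp_rot: [3.137, -0.026, 0.057]
contact_force: [-0.2, -0.5, -3.7]
grip_width: 46.0
t 9.25 tcp [471.03 200.67 141.86] bottom [473.44 200.34  49.89] go(tool) [-0.24 -0.07 -0.01] rpy [179.71  -1.49   3.27] F [-0.17 -0.52 -3.66] M [-0.02  0.03  0.03] w 45.95
```

```bash
python3 -m jog '[0.7,0.2,0,1.5,0]'|grep -v rot; python3 st.py
python3 -m jog '[0.7,0.2,0,1.5,0]'|grep force; python3 st.py
python3 -m jog '[0.7,0,0,1.5,0]'|grep force; python3 st.py
python3 -m jog '[0.7,0,0,1.5,0]'|grep force; python3 st.py
```

```text
time: 9.35
tool_pos: [471.2, 200.7, 140.1]
contact_force: [-0.7, 0.5, -2.9]
grip_width: 45.7
t 9.35 tcp [471.18 200.67 140.12] bottom [473.56 200.34  48.15] go(tool) [-0.36 -0.08 -0.01] rpy [179.71  -1.47   3.28] F [-0.7   0.53 -2.91] M [0.01 0.03 0.03] w 45.66
contact_force: [-0.4, 0.4, -3.5]
t 9.45 tcp [471.5  200.69 138.52] bottom [473.9  200.36  46.56] go(tool) [-0.7  -0.08 -0.02] rpy [179.71  -1.48   3.27] F [-0.41  0.35 -3.47] M [ 0.05  0.03 -0.03] w 45.53
contact_force: [-0.0, 0.4, -3.4]
t 9.55 tcp [471.6  200.69 136.92] bottom [474.01 200.37  44.95] go(tool) [-0.81 -0.08 -0.02] rpy [179.71  -1.49   3.28] F [-0.02  0.36 -3.4 ] M [-0.03  0.05  0.02] w 45.68
contact_force: [0.0, 0.6, -3.0]
t 9.65 tcp [471.68 200.69 135.33] bottom [474.1  200.37  43.36] go(tool) [-0.9  -0.08 -0.02] rpy [179.71  -1.49   3.27] F [ 0.02  0.64 -2.97] M [ 0.04  0.04 -0.02] w 45.87
```

```bash
python3 -m jog '[0.7,-0.5,0,1.5,0]'|grep force; python3 st.py
python3 -m jog '[0.7,-0.1,0,1.5,0]'|grep force; python3 st.py
python3 -m jog '[0.7,0,0,1,0]'|grep force; python3 st.py
python3 -m jog '[0.7,0,0,1,0]'|grep force; python3 st.py
```

```text
contact_force: [-0.2, 0.9, -3.7]
t 9.75 tcp [471.31 200.69 133.75] bottom [473.75 200.38  41.78] go(tool) [-0.55 -0.05 -0.01] rpy [179.72  -1.51   3.28] F [-0.23  0.9  -3.72] M [-0.   -0.02  0.03] w 45.9
contact_force: [-0.5, 1.3, -2.6]
t 9.85 tcp [471.2  200.66 132.12] bottom [473.63 200.34  40.15] go(tool) [-0.43 -0.09 -0.01] rpy [179.72  -1.5    3.27] F [-0.5   1.28 -2.62] M [0.01 0.09 0.02] w 45.56
contact_force: [-0.4, -0.0, -3.2]
t 9.95 tcp [471.18 200.63 130.99] bottom [473.61 200.31  39.02] go(tool) [-0.41 -0.11 -0.01] rpy [179.71  -1.5    3.27] F [-0.38 -0.04 -3.2 ] M [ 0.02  0.01 -0.02] w 45.78
contact_force: [0.2, -0.5, -2.7]
t 10.05 tcp [471.2  200.66 129.88] bottom [473.63 200.35  37.92] go(tool) [-0.42 -0.08 -0.01] rpy [179.72  -1.5    3.28] F [ 0.25 -0.47 -2.74] M [ 0.02  0.03 -0.03] w 45.8
```

```bash
python3 -m jog '[0.7,0,0,1,0]'|grep force; python3 st.py
python3 -m jog '[0.7,0,0,1,0]'|grep force; python3 st.py
python3 -m jog '[0.7,0,0,1,0]'|grep force; python3 st.py
python3 -m jog '[0.7,0,0,1,0]'|grep force; python3 st.py
```

```text
contact_force: [-0.8, -0.1, 0.7]
t 10.15 tcp [471.24 200.66 129.01] bottom [473.67 200.34  37.04] go(tool) [-0.47 -0.09 -0.01] rpy [179.71  -1.5    3.28] F [-0.77 -0.15  0.71] M [0.03 0.33 0.06] w 45.85
contact_force: [-0.8, -0.9, 1.2]
t 10.25 tcp [471.27 200.67 128.21] bottom [473.72 200.35  36.25] go(tool) [-0.51 -0.08 -0.01] rpy [179.72  -1.51   3.28] F [-0.78 -0.85  1.16] M [-0.02  0.38 -0.07] w 45.72
contact_force: [-2.1, 0.6, 2.2]
t 10.35 tcp [471.29 200.65 127.45] bottom [473.75 200.34  35.48] go(tool) [-0.55 -0.09 -0.01] rpy [179.72  -1.52   3.28] F [-2.12  0.6   2.18] M [-0.05  0.45 -0.01] w 45.94
contact_force: [-2.7, -1.1, 2.6]
t 10.45 tcp [471.27 200.65 126.64] bottom [473.74 200.35  34.68] go(tool) [-0.53 -0.09 -0.01] rpy [179.72  -1.52   3.28] F [-2.67 -1.06  2.56] M [-0.08  0.55  0.05] w 45.83
```

Contact onset was at underside about 37.3 mm, so home should be about 29.3. I'll ease −x a little and press on.

```bash
python3 -m jog '[0.7,-0.5,0,1.2,0]'|grep force; python3 st.py
python3 -m jog '[0.7,-0.3,0,1.2,0]'|grep force; python3 st.py
python3 -m jog '[0.7,0,0,1.2,0]'|grep force; python3 st.py
```

```text
contact_force: [-0.6, -0.4, 4.4]
t 10.55 tcp [471.12 200.66 125.72] bottom [473.67 200.36  33.75] go(tool) [-0.47 -0.07 -0.01] rpy [179.72  -1.58   3.28] F [-0.59 -0.45  4.4 ] M [-0.18  0.2   0.01] w 46.12
contact_force: [-2.3, -1.1, 4.0]
t 10.65 tcp [471.09 200.64 124.8 ] bottom [473.72 200.36  32.84] go(tool) [-0.51 -0.07 -0.01] rpy [179.73  -1.62   3.28] F [-2.33 -1.08  4.  ] M [-0.18  0.46 -0.02] w 45.7
contact_force: [-2.0, -1.2, 5.3]
t 10.75 tcp [471.13 200.65 123.78] bottom [473.78 200.37  31.82] go(tool) [-0.58 -0.06 -0.02] rpy [179.73  -1.64   3.28] F [-2.05 -1.22  5.28] M [-0.18  0.69 -0.02] w 45.75
```

```bash
python3 -m jog '[0.7,-0.4,0,1.2,0]'|grep force; python3 st.py
python3 -m jog '[0.7,-0.3,0,1.2,0]'|grep force; python3 st.py
python3 -m jog '[0.7,-0.2,0,1.2,0]'|grep force; python3 st.py
python3 -m jog '[0.7,-0.2,0,1.2,0]'|grep force; python3 st.py
```

```text
contact_force: [-2.0, -1.5, 4.9]
t 10.85 tcp [470.99 200.64 122.79] bottom [473.7  200.36  30.83] go(tool) [-0.5  -0.07 -0.01] rpy [179.73  -1.68   3.28] F [-1.97 -1.49  4.95] M [-0.17  0.43 -0.01] w 45.88
contact_force: [-1.2, -1.3, 6.6]
t 10.95 tcp [470.96 200.61 121.89] bottom [473.74 200.35  29.94] go(tool) [-0.53 -0.08 -0.02] rpy [179.74  -1.72   3.29] F [-1.24 -1.31  6.56] M [-0.21  0.63 -0.04] w 46.33
contact_force: [-1.6, -1.1, 7.4]
t 11.05 tcp [470.96 200.62 121.06] bottom [473.81 200.37  29.1 ] go(tool) [-0.6  -0.07 -0.02] rpy [179.74  -1.76   3.29] F [-1.6  -1.12  7.41] M [-0.22  0.72  0.01] w 45.81
contact_force: [-2.5, -0.4, 8.5]
t 11.15 tcp [470.89 200.63 120.25] bottom [473.77 200.38  28.3 ] go(tool) [-0.57 -0.05 -0.02] rpy [179.74  -1.78   3.29] F [-2.51 -0.43  8.46] M [-0.24  0.8   0.04] w 46.04
```

```bash
python3 -m jog '[0.7,-0.3,0,1.2,0]'|grep force; python3 st.py
python3 -m jog '[0.7,-0.2,0,0.8,0]'|grep force; python3 st.py
```

```text
contact_force: [-2.4, -0.9, 9.4]
t 11.25 tcp [470.85 200.62 119.55] bottom [473.8  200.38  27.6 ] go(tool) [-0.6  -0.05 -0.02] rpy [179.75  -1.83   3.29] F [-2.39 -0.91  9.41] M [-0.26  0.71 -0.06] w 45.82
contact_force: [-3.2, -0.9, 9.3]
t 11.35 tcp [470.87 200.61 119.31] bottom [473.9  200.38  27.36] go(tool) [-0.69 -0.06 -0.02] rpy [179.75  -1.87   3.29] F [-3.15 -0.91  9.34] M [-0.21  0.88 -0.06] w 45.54
```

```bash
python3 -m jog '[0.7,-0.3,0,1.2,0]'|grep force; python3 st.py
```

```text
contact_force: [-1.8, -1.8, 9.1]
t 11.45 tcp [470.82 200.66 118.74] bottom [473.93 200.44  26.79] go(tool) [-0.73 -0.   -0.02] rpy [179.75  -1.92   3.3 ] F [-1.81 -1.81  9.11] M [-0.21  0.85  0.03] w 45.73
```

Pressing is about 12.5 N net, roughly 2–3 mm past home, so I'm letting go.

```bash
python3 -m jog '[0,0,0,0.5,0]'; python3 -m jog '[0,0,0,0,0,0,0,0,0,0]'; python3 st.py
python3 - <<'E'
from h import *
p,d=capture("wrist");cv2.imwrite("pics/w6.png",p[:,:,::-1])
p,d=capture("side");cv2.imwrite("pics/s6.png",cv2.resize(p[180:340,210:350,::-1],None,fx=3.7,fy=3.7,interpolation=cv2.INTER_CUBIC))
E
```

```text
time: 11.55
tool_pos: [472.5, 201.5, 119.4]
tcp_rot: [3.139, -0.038, 0.057]
contact_force: [1.0, 5.2, 8.1]
grip_width: 50.5
time: 11.75
tool_pos: [473.3, 202.0, 119.6]
tcp_rot: [3.14, -0.041, 0.057]
contact_force: [-0.5, 0.3, 0.1]
grip_width: 65.3
t 11.75 tcp [473.32 201.97 119.58] bottom [477.07 202.05  27.66] go(tool) [-3.96  1.43 -0.16] rpy [179.92  -2.34   3.26] F [-0.51  0.29  0.13] M [0.04 0.05 0.  ] w 65.27
```

View pics/w6.png

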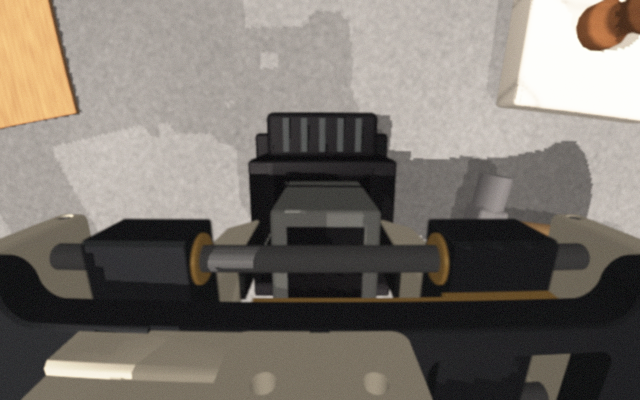

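View pics/s6.png

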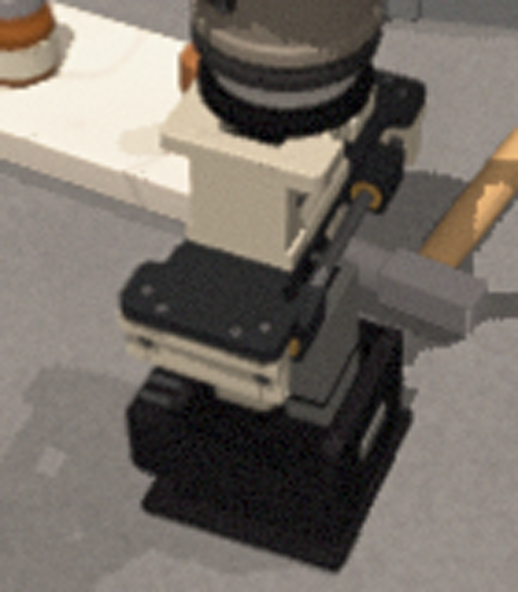

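The pack is down in the charger and the fingers are opening. I'll finish opening, retreat straight up, and look.

```bash
python3 -m jog '[0,0,1,0,0, 0,0,0,0,0, 0,0,0,0,0]'; python3 st.py
python3 -m jog '[0,0,0,-10,0, 0,0,0,-25,0, 0,0,0,-40,0, 0,0,0,-40,0,0,-30,0,-10,0]'
python3 - <<'E'
from h import *
togo([373,200,250],3)
import pickle
S={}
for n in("wrist","side","top"):
    c=calibration(n);p,d=capture(n);S[n]=(p,d,c)
pickle.dump(S,open("s7.pkl","wb"))
cv2.imwrite("pics/w7.png",S["wrist"][0][:,:,::-1])
cv2.imwrite("pics/s7.png",cv2.resize(S["side"][0][180:340,210:350,::-1],None,fx=3.7,fy=3.7,interpolation=cv2.INTER_CUBIC))
E
```

```text
time: 12.15
tool_pos: [472.7, 200.5, 118.6]
tcp_rot: [3.139, -0.038, 0.057]
contact_force: [-0.4, -0.9, -0.3]
grip_width: 91.2
t 12.15 tcp [472.73 200.47 118.6 ] bottom [476.27 200.47  26.67] go(tool) [-3.07 -0.1  -0.12] rpy [179.87  -2.2    3.26] F [-0.37 -0.85 -0.3 ] M [ 0.03  0.08 -0.02] w 91.18
time: 12.65
tool_pos: [438.8, 198.3, 247.3]
tcp_rot: [3.139, -0.035, 0.055]
contact_force: [-0.2, 0.5, 0.9]
grip_width: 91.4
t 12.65 pos [438.78 198.31 247.27] rpy [179.83  -2.03   3.18] go [-65.45  -5.31  -5.07] turn 0.18 F [-0.18  0.53  0.94] M [0.09 0.05 0.02] w 91.43
```

View pics/w7.png

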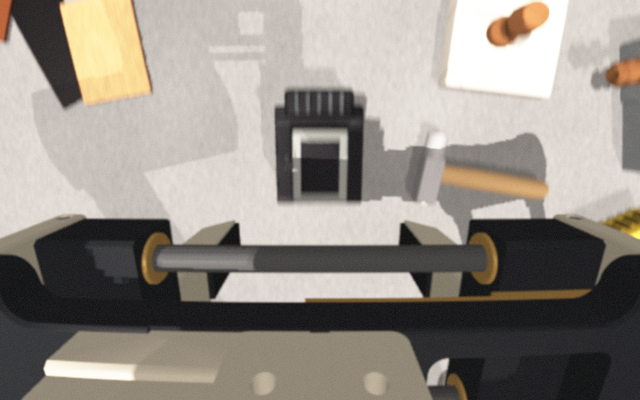

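View pics/s7.png

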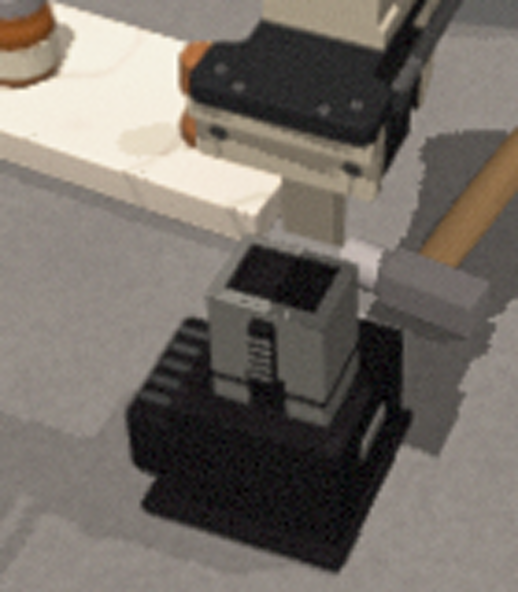

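The side view shows the pack seated in the well with its tab toward the charger's +y side. I'll check the height and the tab protrusion.

Run:
```python
from h import *
import pickle
S=pickle.load(open("s7.pkl","rb"))
for n,box in(("top",(165,200,225,255)),("wrist",(270,100,370,215)),("side",(255,230,320,300))):
    p,d,c=S[n];W=cloud(c,d);u0,v0,u1,v1=box
    w=W[v0:v1,u0:u1].reshape(-1,3); t=w[(w[:,2]>125)&(w[:,2]<165)&(abs(w[:,0]-473)<50)&(abs(w[:,1]-200)<40)]
    if len(t)==0: print(n,"none");continue
    print(n,len(t),"z",np.percentile(t[:,2],[10,25,50,75,90]).round(1),"med xy",np.median(t[:,:2],0).round(1))
    r=w[(abs(w[:,2]-79)<6)]; print("  rim z",np.median(r[:,2]).round(2))
p,d,c=S["wrist"];W=cloud(c,d)
m=np.zeros((400,640),np.uint8);m[100:215,270:370]=((W[100:215,270:370,2]>120)*255)
print(cv2.boundingRect(m)); k=np.ones((15,15))
mo=cv2.morphologyEx(m,cv2.MORPH_OPEN,k);tab=cv2.subtract(m,mo);tab=cv2.morphologyEx(tab,cv2.MORPH_OPEN,np.ones((2,2)))
cs,_=cv2.findContours(mo,cv2.RETR_EXTERNAL,cv2.CHAIN_APPROX_NONE);kk=max(cs,key=cv2.contourArea)
print("pack",cv2.minAreaRect(onplane(c,kk[:,0,0],kk[:,0,1],140)[:,:2].astype(np.float32)))
ys,xs=np.where(tab>0);print("tab px",len(xs), W[ys,xs][:, :].round(1)[:12].tolist())
cv2.imwrite("pics/z8.png",np.hstack([cv2.resize(p[95:215,270:370,::-1],None,fx=4,fy=4,interpolation=cv2.INTER_CUBIC),cv2.cvtColor(cv2.resize(m[95:215,270:370],None,fx=4,fy=4),cv2.COLOR_GRAY2BGR)]))
```

```text
top 469 z [138.1 140.1 141.1 142.2 143. ] med xy [486.5 195.4]
  rim z 79.84
wrist 4071 z [139.9 140.6 141.2 141.8 142.3] med xy [475.7 200.8]
  rim z 80.0
side 891 z [130.7 137.7 140.7 141.7 142.4] med xy [470.7 208. ]
  rim z 79.34
(271, 101, 97, 112)
pack ((474.4986572265625, 202.7073211669922), (59.008270263671875, 50.927330017089844), 3.2224535942077637)
tab px 0 []
```

View pics/z8.png

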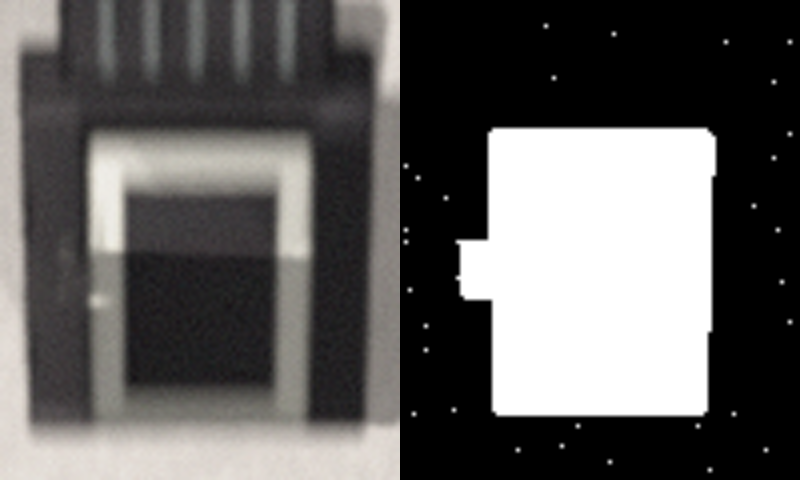

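Run:
```python
from h import *
import pickle
a=cv2.imread("pics/top0.png");b=pickle.load(open("s7.pkl","rb"))["top"][0][:,:,::-1]
for n,(u0,v0,u1,v1) in dict(jar=(270,68,305,108),slicker=(270,143,295,168),hammer=(250,208,335,255)).items():
    print(n,cv2.phaseCorrelate(cv2.cvtColor(a[v0:v1,u0:u1],6).astype(np.float32),cv2.cvtColor(b[v0:v1,u0:u1].copy(),6).astype(np.float32)))
print(get_obs()["time"],get_obs()["contact_force"])
close_job()
```

```text
jar ((0.11973097786139064, -0.046643515926906076), 0.9499823338455624)
slicker ((0.3287999135976243, 0.5647668343896051), 0.967931615447998)
hammer ((-0.40962721367785804, 0.0022303439921849133), 0.46523905550992045)
12.8 [0.07754846 0.28897892 0.09486068]
the job is handed in; nothing more can be done
```

The battery is out of the burnisher and seated in the charger, held by its snap tab. I handed the job in at 12.8 s; it gave no verdict.

- **Lift:** I closed on the grip point until the fingers stalled at 46.1 mm with about 1 N of side force. With the tab held pressed, the only load read during the lift was the pack's weight, about 3 N.
- **Seating:** The contacts were first felt with the underside near 37 mm, so home is about 29–30 mm. I pressed to about 12.5 N net, roughly 2–3 mm past home, and let go.
- **Pack after release:** All three cameras put its top at about 141 mm, which puts the underside at about 30 mm once the cameras' 1 mm high reading is taken off. That matches home. The wrist camera shows the tab about 6 mm out on the catch side.
- **At hand-in:** The gripper was clear and the force on it was about zero.

**Checks that disagreed or were weak:**
- The top and wrist cameras differed by about 2 mm on where the charger is, so I used a value between them and confirmed it by feel.
- The tool tilted up to about 2° while seating, with no more than about 3 N of side force.
- The hammer and slicker comparison with the first picture was less clear than the jar's. It showed shifts under 0.7 pixel, and the hammer match was weak, possibly from changed shadows. The arm never went near any of the three.
- I did not tug the pack to test the catch.

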